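# Lock the sample loader's carriage with the T-key

### The arm

A 6-joint arm with a two-finger parallel gripper is mounted at the origin on the work surface. World frame = base frame: x ahead of the robot, y to its left, z up, the work surface at z = 0. Lengths are in mm, angles in rad, forces in N, time in s.
With the tool pointing down it reaches from about 325 to 775 mm from the base axis. Payload 9.3 kg.
Tool frame: the origin (TCP) lies on the centre line of the jaws, within the pads' length; the fingertips stand env.tip_reach ahead of it and the grasp point (between the pads) lies 6 mm ahead of it (env.tip_reach is the distance from the TCP to the fingertips, in mm); z points along the fingers, y is the line along which they close (so a half turn about z gives the same grasp; the last joint's range is limited). The gripper opens to 85 mm and grips with 20 to 120 N. Pads are 22 mm wide; open, the fingers measure 114 mm over their backs; the gripper's body (76 mm by 85 mm) begins 54 mm behind the grasp point. The pads swing forward as they close: fully open they stand 13 mm farther back than shut.
Start: joints at [0.961, 0.259, 0.021, 1.334, 0, 1.418], TCP at [242.594, 493.604, 256.279] pointing down, gripper open.
Joint ranges: [-3.04, 3.04], [-0.91, 1.82], [-1.04, 1.36], [-1.92, 1.95], [-1.52, 1.45], [-3.14, 3.14]. Speed limits (rad/s): [2.22, 2.22, 2.79, 3.14, 3.14, 3.14].

### API

Orientations are given as a unit quaternion [w, x, y, z].
In Python, from plant import env, imaging gives the robot as it stands.
- The arm moves only by the tool jog_arm, never from a script. Its argument "targets" is a list of rows, each a list of 3 entries, a list of its own where there are three numbers: the shift along the tool's x, y, z in cm, then the turn, a rotation vector about the tool's x, y, z in degrees, then the gripper command: -1 is fully open, 1 is shut, values between are in proportion. In form: [[[tx, ty, tz], [ax, ay, az], grip], ...]. A call has exactly 8 rows; each row is the pose to reach, as a shift and turn from the pose commanded when the call began, along the tool's axes at that moment; what a row does not reach only later rows make up. A row lasts 1/8 s, in which the tool goes at most 62.5 mm and 10.7 degrees, less where a joint would pass 70% of its speed; a pose out of reach is approached as far as the arm can. A call with a gripper value outside its range is refused whole. The fingers move at their own pace and stop on an object; "newtons" is the grip in N (left out, the last holds). Time passes only in rows, so rows that repeat a pose let the fingers close, or fill a call up. It gives the time, the measured TCP pose, the force, the opening and the grip force at its end, in the units of the state.
- env.observe(): the state, without advancing time (a new reading comes with each control period).
- imaging.grab_frame(name): name is "scene" or "side" or "wrist"; returns a dict with "frame" (400x640x3 uint8, red, green, blue), "fx", "fy", "cx", "cy" (pixels), "distortion" ([k1, k2, p1, p2, k3] as OpenCV has them; the pictures are not rectified), "rvec" (rotation vector, rad) and "tvec" (3), from world to camera coordinates, as OpenCV has them. Camera axes: x right, y down, z forward; pixel columns grow to the right and rows downward; lengths in mm; the calibration is good to about 2 mm. A picture is of the moment at which its call begins. There is no depth.
- env.sign_off(): hands the job in; it is judged then, once.
The state is a dict: "t": time; "joints": joint angles; "dq": joint speeds; "tau": joint torques, N m; "ee_pos": TCP position; "eef_rot": TCP orientation; "contact_force": force on the tool from outside, world axes, zero at the start; "wrist_torque": the same for the moment, N m; "opening": opening from 0.0 (shut) to 1.0 (fully open); "grip_force": force on a finger pad.
Only numpy, scipy, OpenCV 4.12 (cv2) and the standard library are available. Lean on these libraries where they do the work, as an engineer would, in place of code of your own. Each camera call takes 0.05 s, during which the arm holds its last target. There are 200 camera calls.

### The job

Take the red-handled T-key from its stand, lower it down the deep service well of the sample loader and feel it gently onto the square stem at the bottom, then turn the stem clockwise (seen from above) until it comes up against its stop. Pull the key out and stand it back in its stand, and let go. Press and twist only lightly, do not force the stem against its stop or its seat, and leave everything else on the bench where it is.

Things in the scene. Friction and masses are not known exactly. Their poses are not given: they have to be found in the camera images.
- key: steel T-key, 175 to 325 g, standing upright in the stand. Origin: centre of its lower end face; z up the 12 mm round shank, x along the red cross bar. Bar: 90 mm along x, 14 mm thick along y, 22 mm high, centred 150 mm above the origin; grip its middle from above across the 14 mm.
- key_tip (a point): the key's origin, axes as the key's: centre of the open lower face of its square socket. Socket: 31 x 31 mm outside, 31 mm tall; 23 x 23 mm inside, 25 mm deep; its flats lie parallel to the key's x and y.
- key_bar (a point): point on the key: middle of the cross bar, 150 mm above key_tip, axes as the key's
- loader: fixed ivory sample loader, 240 (x) x 200 (y) x 120 mm high, origin at the centre of its underside; its black and blue display faces -x; five capped tubes stand to 30 mm above its top along the far (+x) edge, at x = +80 mm. The service well opens in its top at x = -40 mm, y = 0.
- well_mouth (a point): centre of the mouth of the square service well, level with the loader's top, axes as the loader's. The well is 52 x 52 mm inside, upright, 116 mm deep, with a thin blue frame round its mouth. The brass stem stands on its axis; the stem's shoulders lie 60 to 80 mm below the mouth, different each time, so the depth must be felt or seen.
- well_floor (a point): centre of the well's floor, 116 mm below the mouth. The stem above it is 20 x 20 mm square, with flat corner shoulders round a steep conical nose 12 mm high, 20 mm wide at its foot. Its flats are turned up to 0.5 rad either way from the loader's sides, different each time: feel or look for them. The socket fits it with 1.5 mm play each side, +/-0.16 rad of turn.
- stem (a joint): turn of the stem (rad): 0 at the start, grows clockwise seen from above, hard stop at 0.9; no turn below 0. Friction of 0.08 N m holds it where it is left. The stem rides on a spring: it sinks from 3 N on and is 12 mm down, solid, at 10 N. A key that is not lined up rests on its shoulders; when the flats line up the stem springs up into the socket.
- stand: fixed grey key stand, 80 x 80 x 70 mm, on a black 100 x 100 x 6 mm foot, origin at the centre of its underside; a square well 48 x 48 mm, 60 mm deep, in the middle of its top. The key stands in it on its lower end, cross bar above, turned any way.
- stand_floor (a point): centre of the floor of the stand's well, 10 mm above the bench, 60 mm below the stand's top
- marker: white marker pen with red cap, 130 mm long, 15 mm thick, lying along its x; origin under its middle. Leave alone.
- reagent: small amber bottle, 32 mm wide, 60 mm tall; origin under its centre. Leave alone.
- mug: white mug, 80 mm wide, 95 mm tall, handle at +y; origin under its centre. Leave alone.
- rack: white tube rack with purple- and yellow-capped tubes, 60 x 200 mm, 92 mm tall; origin under its centre. Leave alone.
- notebook: white spiral notebook, 150 x 210 x 15 mm; origin under its centre. Leave alone.
- handset: black telephone handset lying flat, 150 x 50 x 25 mm; origin under its centre. Leave alone.
Things that resemble listed ones, but are neither listed nor needed, are in the scene too. What is meant by the key is not turquoise, and is the smaller of those in its own colour. Leave any green look-alike of the stand alone.

How it is judged:
By the outcome, as a careful person would: the job done as asked, in the order asked, and still so for the second after the job is handed in, with the robot touching nothing.
It also fails if it takes over 67 s, if anything falls off the work surface, if the arm or the gripper's body presses on something with over 40 N, if the wrist force passes 120 N, or if a joint passes its speed limit or range.

## Working session

There is one attempt and no reset: what is moved stays moved. The work goes in short steps, Python scripts to look and compute and a tool call to move; the robot and the scene stay as the last step left them, time stands still between calls to the robot, and variables do not carry over. Pictures are saved under pics/ and viewed, at most 10 in all, crops included, and the job is handed in when it is done.

Besides the shell and the picture viewer there is one more tool, called by a JSON object that holds its "method" and its "body". jog_arm: Moves the arm, as the interface text tells. Its arguments: {"type":"object","properties":{"targets":{"type":"array","items":{"type":"array"}},"newtons":{"type":"number"}},"required":["targets"]}

```bash
mkdir -p pics; ls; cat > h.py <<'E'
import numpy as np, cv2
from plant import env, imaging
from scipy.spatial.transform import Rotation as R
def grab(n,save=None):
    f=imaging.grab_frame(n)
    if save: cv2.imwrite('pics/'+save,f['frame'][:,:,::-1])
    return f
def K(f): return np.array([[f['fx'],0,f['cx']],[0,f['fy'],f['cy']],[0,0,1.]])
def ray(f,px):
    p=cv2.undistortPoints(np.array(px,float).reshape(-1,1,2),K(f),np.array(f['distortion'],float)).reshape(-1,2)
    Rm=cv2.Rodrigues(np.array(f['rvec'],float))[0]; t=np.array(f['tvec'],float).reshape(3)
    return -Rm.T@t, np.c_[p,np.ones(len(p))]@Rm
def onz(f,px,z):
    o,d=ray(f,px); z=np.asarray(z,float)
    return o+d*((z-o[2])/d[:,2])[:,None]
def tri(f1,p1,f2,p2):
    o1,d1=ray(f1,p1);o2,d2=ray(f2,p2);a=d1[0]/np.linalg.norm(d1[0]);b=d2[0]/np.linalg.norm(d2[0])
    s=np.linalg.lstsq(np.c_[a,-b],o2-o1,rcond=None)[0];P=o1+a*s[0];Q=o2+b*s[1]
    return (P+Q)/2,np.linalg.norm(P-Q)
def proj(f,P): return cv2.projectPoints(np.array(P,float).reshape(-1,1,3),np.array(f['rvec'],float),np.array(f['tvec'],float),K(f),np.array(f['distortion'],float))[0].reshape(-1,2)
def tool(): 
    s=env.observe(); q=s['eef_rot']; return np.array(s['ee_pos']),R.from_quat([q[1],q[2],q[3],q[0]])
E
python3 - <<'E'
from h import *
for n in ['scene','side','wrist']:
    f=grab(n,n+'0.png'); print(n,ray(f,[[320,200]])[0].round(), ray(f,[[320,200]])[1].round(2))
print(env.observe(),env.tip_reach)
a,b=[cv2.imread(f'pics/{n}0.png') for n in('scene','side')]
E
```

```text
pics
scene [1315.  529. 1135.] [[-0.55 -0.37 -0.75]]
side [ 234. -822.  947.] [[ 0.24  0.69 -0.68]]
wrist [177. 525. 373.] [[ 0.26 -0.12 -0.96]]
{'t': 0.15, 'joints': array([ 9.61387108e-01,  2.59090015e-01,  2.09519022e-02,  1.33370260e+00,
       -7.10765604e-06,  1.41822451e+00]), 'dq': array([ 0.00068777, -0.00057709,  0.00120514, -0.00032276,  0.00030761,
       -0.00038976]), 'tau': array([ 1.44531197e-03, -5.55969965e+01,  3.44662392e+01,  1.12865749e-02,
       -2.13643061e-04,  2.67100262e-06]), 'ee_pos': array([242.49983559, 493.45380047, 255.79650762]), 'eef_rot': array([-1.90873405e-04,  2.26437549e-01,  9.74025546e-01, -4.86071761e-04]), 'contact_force': array([-0.4333441 ,  0.66696082,  0.44571877]), 'wrist_torque': array([-0.0258614 ,  0.02716021,  0.02041876]), 'grip_force': 0.0, 'opening': 1.0007434943025248} 25.0
```

View pics/scene0.png

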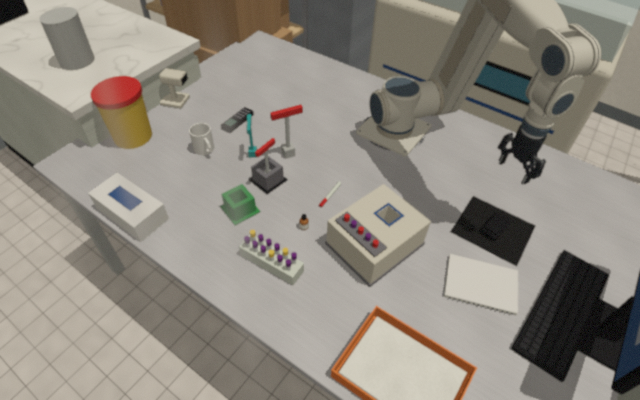

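View pics/side0.png

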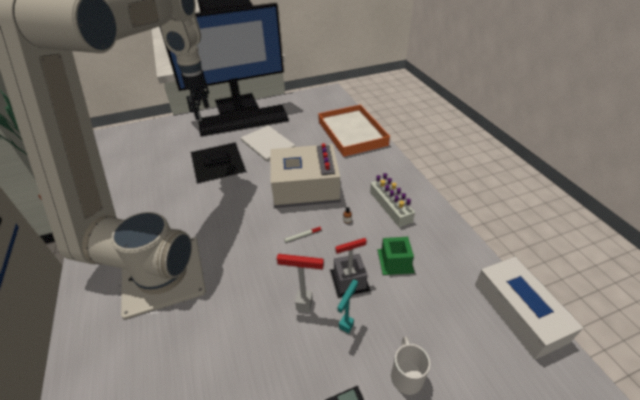

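Candidates for the key:
- Small red bar, in the grey stand: scene (265,147), side (351,245).
- Larger red T-key, free-standing: scene (287,112), side (300,261).
- Turquoise key: scene (250,130), side (347,295).

I choose the small red one in the grey stand. The green stand at scene (240,203) is to be left alone. The loader well is at scene (388,213), side (292,163).

```bash
cat >> h.py <<'E'
def blobs(img,kind,roi):
    hsv=cv2.cvtColor(img,cv2.COLOR_RGB2HSV);H,S,V=[hsv[...,i].astype(int) for i in range(3)]
    m={'red':((H<8)|(H>172))&(S>140)&(V>80),'blue':(H>95)&(H<125)&(S>60)&(V>40),'ivory':(H>10)&(H<35)&(S>20)&(V>110),'dark':(V<60)}[kind]
    z=np.zeros_like(m);x0,y0,x1,y1=roi;z[y0:y1,x0:x1]=m[y0:y1,x0:x1]
    n,l,st,c=cv2.connectedComponentsWithStats(z.astype(np.uint8))
    return [(st[i],c[i],l==i) for i in range(1,n) if st[i][4]>15]
E
python3 - <<'E'
from h import *
a=grab('scene');b=grab('side')
def ends(f,roi):
    B=max(blobs(f['frame'],'red',roi),key=lambda q:q[0][4]);ys,xs=np.nonzero(B[2])
    r=cv2.minAreaRect(np.c_[xs,ys].astype(np.float32)); bx=cv2.boxPoints(r)
    d=[np.linalg.norm(bx[i]-bx[(i+1)%4]) for i in range(4)]; i=int(np.argmin(d[:2]))
    e=np.array([(bx[i]+bx[(i+1)%4])/2,(bx[(i+2)%4]+bx[(i+3)%4])/2]); return B[1],r,e
for nm,ra,rb in [('small',(250,136,280,160),(330,232,372,256)),('large',(268,98,305,122),(270,250,328,272))]:
    ca,r1,ea=ends(a,ra);cb,r2,eb=ends(b,rb)
    P,g=tri(a,ca,b,cb);print(nm,P.round(1),g.round(1))
    for f,e in((a,ea),(b,eb)):
        q=onz(f,e,P[2]);d=q[1]-q[0];print('  ',np.linalg.norm(d[:2]).round(1),np.arctan2(d[1],d[0]).round(3),e.round(1).tolist())
# well frame
for f,roi in((a,(365,195,415,235)),(b,(275,150,310,175))):
    for s,c,m in blobs(f['frame'],'blue',roi):
        ys,xs=np.nonzero(m);r=cv2.minAreaRect(np.c_[xs,ys].astype(np.float32));q=onz(f,cv2.boxPoints(r),120)
        cn=cv2.approxPolyDP(cv2.convexHull(np.c_[xs,ys].astype(np.int32)),3,True).reshape(-1,2)
        print(s,c.round(1),onz(f,[c],120).round(1),onz(f,cn,120)[:,:2].round(1).tolist())
c1=cv2.resize(a['frame'][80:230,190:440],None,fx=3.2,fy=3.2,interpolation=3)[:,:,::-1]
cv2.imwrite('pics/crop1.png',c1)
E
```

```text
small [ 526.6 -228.2  159.4] 5.1
   91.3 -0.022 [[273.79998779296875, 140.0], [255.6999969482422, 154.60000610351562]]
   86.3 3.108 [[365.5, 240.89999389648438], [336.1000061035156, 249.3000030517578]]
large [ 374.  -256.6  198.6] 2.5
   114.6 -0.517 [[301.6000061035156, 108.0999984741211], [271.1000061035156, 116.19999694824219]]
   115.0 -0.518 [[276.79998779296875, 258.6000061035156], [322.20001220703125, 263.6000061035156]]
[381 213  22  13  39] [393.  219.5] [[513.2 257.1 120. ]] [[481.6, 270.8], [538.8, 257.7], [529.8, 225.0]]
```

View pics/crop1.png

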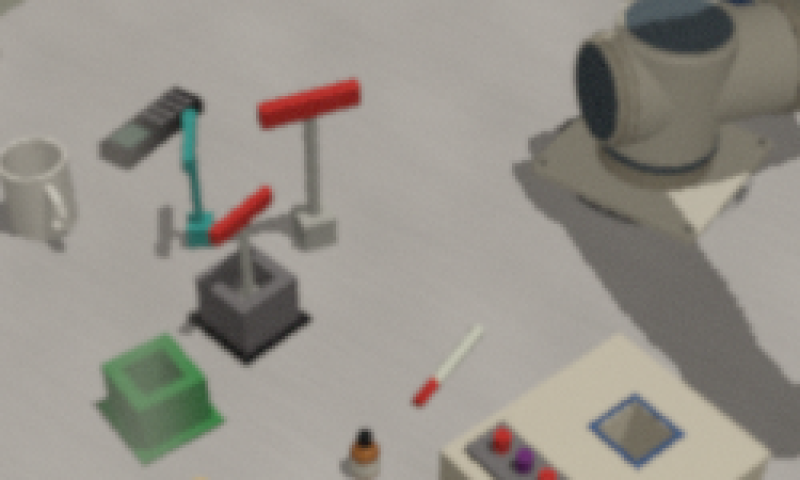

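The crop confirms it: the small red key (crop (240,215)) stands in the grey stand. The larger red T stands free on the bench. The well frame corners in the crop are (635,393), (683,434), (638,468) and (588,428). Next I will put the wrist camera over the well.

```bash
python3 - <<'E'
from h import *
a=grab('scene')
c=np.array([(635,393),(683,434),(638,468),(588,428)])/3.2+[190,80]
q=onz(a,c,120)[:,:2];print(q.round(1).tolist(),q.mean(0).round(1))
d=np.diff(np.r_[q,q[:1]],axis=0);print(np.linalg.norm(d,axis=1).round(1),np.arctan2(d[:,1],d[:,0]).round(3))
p,r=tool();w=grab('wrist');o=ray(w,[[320,200]])[0]
co=r.inv().apply(o-p);print('cam in tool',co.round(1),w['fx'])
Rc=cv2.Rodrigues(w['rvec'])[0].T; print('cam axes in tool',(r.inv().as_matrix()@Rc).round(3).tolist())
m=np.r_[q.mean(0),390]-o; print('shift tool cm',(r.inv().apply(m)/10).round(2))
print(r.as_matrix().round(3).tolist())
E
```

```text
[[463.5, 213.3], [481.2, 275.5], [542.3, 261.0], [528.6, 198.9]] [503.9 237.2]
[64.7 62.8 63.6 66.7] [ 1.294 -0.234 -1.788  2.923]
cam in tool [  73.2   -0.6 -117.7] 353.3230533382228
cam axes in tool [[0.0, -0.958, -0.286], [1.0, 0.0, -0.0], [0.0, -0.286, 0.958]]
shift tool cm [-42.08 -11.43  -1.62]
[[-0.897, 0.441, -0.0], [0.441, 0.897, -0.0], [0.0, -0.0, -1.0]]
```

{"method": "jog_arm", "body": {"targets": [[[-6,-1.6,-0.3],[0,0,0],-1],[[-12,-3.3,-0.6],[0,0,0],-1],[[-18,-4.9,-0.9],[0,0,0],-1],[[-24,-6.5,-1.2],[0,0,0],-1],[[-30,-8.2,-1.5],[0,0,0],-1],[[-36,-9.8,-1.6],[0,0,0],-1],[[-42,-11.4,-1.6],[0,0,0],-1],[[-42,-11.4,-1.6],[0,0,0],-1]]}}

```text
t: 1.35
ee_pos: [572.0, 202.9, 271.0]
eef_rot: [-0.0, 0.229, 0.973, -0.0]
contact_force: [-1.4, 0.8, -0.2]
opening: 1.0
grip_force: 0.0
```

```bash
python3 - <<'E'
from h import *
w=grab('wrist','w1.png');p,r=tool();print(p.round(1),r.as_matrix().round(3).tolist(),env.observe()['t'],np.abs(env.observe()['dq']).max())
pp=proj(w,[[504,237,120]])[0];print(pp)
x,y=np.clip((pp-[100,75]).astype(int),0,[440,250]);print(x,y)
cv2.imwrite('pics/w1c.png',cv2.resize(w['frame'][y:y+150,x:x+200,::-1],None,fx=4,fy=4,interpolation=3))
E
```

```text
[570.4 204.4 271.4] [[-0.896, 0.444, -0.001], [0.444, 0.896, -0.0], [0.001, -0.001, -1.0]] 1.4 0.04802534319534321
[318.99259749  92.11847508]
218 17
```

View pics/w1c.png

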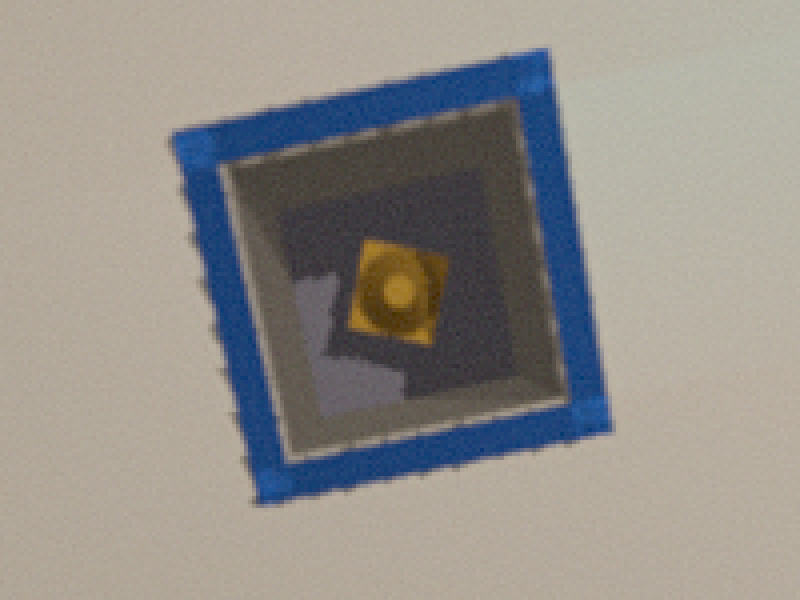

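The picture looks straight down the well. The stem shoulder corners are at crop (365,238), (448,257), (432,345) and (348,330). The inner mouth corners are at (225,165), (520,100), (570,402) and (290,460).

```bash
python3 - <<'E'
from h import *
w=grab('wrist')
o=np.array([218,17]);hsv=cv2.cvtColor(w['frame'],cv2.COLOR_RGB2HSV)
m=(hsv[...,0]>10)&(hsv[...,0]<28)&(hsv[...,1]>150);m[:17]=0;m[167:]=0;m[:,:290]=0;m[:,345:]=0
ys,xs=np.nonzero(m);r=cv2.minAreaRect(np.c_[xs,ys].astype(np.float32));bx=cv2.boxPoints(r);print('brass',r,(bx-o)*4)
S=np.array([(365,238),(448,257),(432,345),(348,330)])/4+o
W=np.array([(225,165),(520,100),(570,402),(290,460)])/4+o
def rep(q):
    q=q[:,:2];d=np.diff(np.r_[q,q[:1]],axis=0);return q.mean(0).round(1),np.linalg.norm(d,axis=1).round(1),np.mod(np.arctan2(d[:,1],d[:,0]),np.pi/2).round(3)
print(rep(onz(w,W,120)))
for z in(40,50,60): print(z,rep(onz(w,S,z)),rep(onz(w,bx,z)))
p,rr=tool();print(p,rr.as_matrix().round(3).tolist())
E
```

```text
brass ((316.3975524902344, 91.97805786132812), (21.022754669189453, 22.00055694580078), 12.094758033752441) [[343.25854492 334.12686157]
 [361.69750977 248.07809448]
 [443.921875   265.69760132]
 [425.48291016 351.74636841]]
(array([499.7, 239.2]), array([53.6, 53.5, 53.4, 53.4]), array([1.314, 1.308, 1.313, 1.311]))
40 (array([499.4, 238.7]), array([20. , 20.5, 20.3, 21.3]), array([0.895, 0.932, 0.939, 0.914])) (array([500.4, 237. ]), array([20.1, 19.8, 20.2, 20.1]), array([0.884, 0.908, 0.899, 0.905]))
50 (array([499.6, 238.6]), array([19.4, 19.9, 19.8, 20.7]), array([0.895, 0.932, 0.939, 0.914])) (array([500.6, 236.9]), array([19.5, 19.2, 19.6, 19.5]), array([0.884, 0.908, 0.899, 0.905]))
60 (array([499.7, 238.6]), array([18.8, 19.3, 19.2, 20.1]), array([0.895, 0.932, 0.939, 0.914])) (array([500.7, 236.9]), array([19. , 18.6, 19. , 18.9]), array([0.884, 0.908, 0.899, 0.905]))
[569.43471795 205.48495595 271.76530605] [[-0.897, 0.442, -0.001], [0.442, 0.897, 0.0], [0.001, -0.0, -1.0]]
```

{"method": "jog_arm", "body": {"targets": [[[-2.2,-5.8,-0.2],[0,0,-4],-1],[[-4.4,-11.6,-0.4],[0,0,-8],-1],[[-6.6,-17.4,-0.6],[0,0,-12],-1],[[-8.8,-23.2,-0.8],[0,0,-16],-1],[[-11,-29,-1],[0,0,-20],-1],[[-13.2,-34.8,-1],[0,0,-24.4],-1],[[-15.3,-40.8,-1],[0,0,-24.4],-1],[[-15.3,-40.8,-1],[0,0,-24.4],-1]]}}

```text
t: 2.45
ee_pos: [525.9, -229.9, 282.1]
eef_rot: [-0.0, 0.017, 1.0, -0.0]
contact_force: [-0.4, 1.0, -0.5]
opening: 0.996
grip_force: 0.0
```

```bash
python3 - <<'E'
from h import *
a=grab('scene');b=grab('side');w=grab('wrist','w2.png')
p,r=tool();s=env.observe();print(p.round(1),r.as_matrix().round(3).tolist(),s['t'],s['joints'].round(2))
for st,c,m in blobs(w['frame'],'red',(0,0,640,400)):
    ys,xs=np.nonzero(m);rc=cv2.minAreaRect(np.c_[xs,ys].astype(np.float32));bx=cv2.boxPoints(rc)
    print(st,c.round(1),rc)
    q=onz(w,bx,171)[:,:2];d=np.diff(q,axis=0);print(q.mean(0).round(1),np.linalg.norm(d,axis=1).round(1),np.mod(np.arctan2(d[:,1],d[:,0]),np.pi/2).round(3), onz(w,[c],165).round(1))
print('turq',tri(a,[[250,118]],b,[[349,290]]),onz(a,[[254,152]],0))
E
```

```text
[ 526.6 -226.1  282.6] [[-1.0, 0.03, 0.0], [0.03, 1.0, 0.0], [-0.0, 0.0, -1.0]] 2.6 [-0.55  0.29  0.14  1.41  0.   -0.52]
[ 184    0   62   51 1953] [210.9  20.8] ((212.53810119628906, 17.32430648803711), (48.866939544677734, 55.87144470214844), 23.552265167236328)
[ 405.5 -286.1] [31.9 28.  32.1] [1.026 1.14  1.054] [[ 406.  -288.8  165. ]]
[509 120  16  31 414] [516.3 135. ] ((516.1878051757812, 134.8705596923828), (13.608186721801758, 30.77872657775879), 4.085616588592529)
[480.4 -96.2] [19.9  9.1 20. ] [0.042 1.486 0.052] [[481.1 -92.8 165. ]]
[ 307  137   22  127 2443] [317.5 198.8] ((317.5, 200.0), (126.0, 21.0), 90.0)
[ 522.9 -227.1] [13.5 89.2 15. ] [1.54  1.548 1.54 ] [[ 521.5 -227.1  165. ]]
turq (array([ 456.91996808, -360.6160542 ,  173.70478305]), np.float64(7.668616657271312)) [[ 445.08726083 -368.10747232    0.        ]]
```

View pics/w2.png

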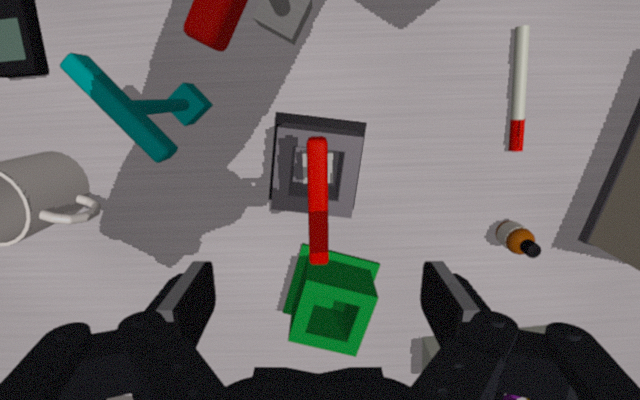

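The wrist view shows the small red bar at (317,200), 89 x 14 mm at z=171, aligned with the tool x. Descend and grip.

{"method": "jog_arm", "body": {"targets": [[[0.1,-0.1,2.5],[0,0,0],-1],[[0.2,-0.1,5],[0,0,0],-1],[[0.2,-0.1,7.5],[0,0,0],-1],[[0.2,-0.1,9.5],[0,0,0],-1],[[0.2,-0.1,11],[0,0,0],-1],[[0.2,-0.1,11.6],[0,0,0],-1],[[0.2,-0.1,11.6],[0,0,0],-1],[[0.2,-0.1,11.6],[0,0,0],0.3]], "newtons": 50}}

```text
t: 3.6
ee_pos: [524.9, -228.6, 167.0]
eef_rot: [0.0, 0.015, 1.0, -0.0]
contact_force: [-0.0, -0.5, -1.1]
opening: 0.818
grip_force: 0.0
```

{"method": "jog_arm", "body": {"targets": [[[0,0,0],[0,0,0],0.5],[[0,0,0],[0,0,0],0.6],[[0,0,0],[0,0,0],0.7],[[0,0,0],[0,0,0],0.8],[[0,0,0],[0,0,0],1],[[0,0,0],[0,0,0],1],[[0,0,0],[0,0,0],1],[[0,0,0],[0,0,0],1]]}}

```text
t: 4.6
ee_pos: [524.7, -228.6, 166.4]
eef_rot: [0.0, 0.015, 1.0, -0.0]
contact_force: [-0.1, 0.6, 3.6]
opening: 0.156
grip_force: 49.6
```

{"method": "jog_arm", "body": {"targets": [[[0,0,-1],[0,0,0],1],[[0,0,-3],[0,0,0],1],[[0,0,-6],[0,0,0],1],[[0,0,-9],[0,0,0],1],[[0,0,-12],[0,0,0],1],[[0,0,-15],[0,0,0],1],[[0,0,-17],[0,0,0],1],[[0,0,-17],[0,0,0],1]]}}

```text
t: 5.6
ee_pos: [524.8, -228.8, 337.5]
eef_rot: [0.001, 0.015, 1.0, -0.001]
contact_force: [-0.1, -0.0, -3.0]
opening: 0.155
grip_force: 48.9
```

```bash
python3 - <<'E'
from h import *
a=grab('scene');b=grab('side');w=grab('wrist')
p,r=tool();s=env.observe();print(p.round(1),r.as_matrix().round(3).tolist(),s['t'],s['contact_force'],s['wrist_torque'],s['opening'])
A=cv2.resize(a['frame'][80:200,220:320],(500,600),interpolation=3);B=cv2.resize(b['frame'][150:310,310:410],(375,600),interpolation=3)[:, :300]
cv2.imwrite('pics/m3.png',np.hstack([A,B])[:,:,::-1]);
cv2.imwrite('pics/w3.png',w['frame'][:,:,::-1])
E
```

```text
[ 524.3 -228.5  335.1] [[-1.0, 0.031, -0.002], [0.031, 1.0, 0.001], [0.002, 0.001, -1.0]] 5.75 [ 0.32555629  0.08893957 -3.76857883] [0.01532513 0.01839453 0.01265048] 0.1548463523845953
```

View pics/m3.png

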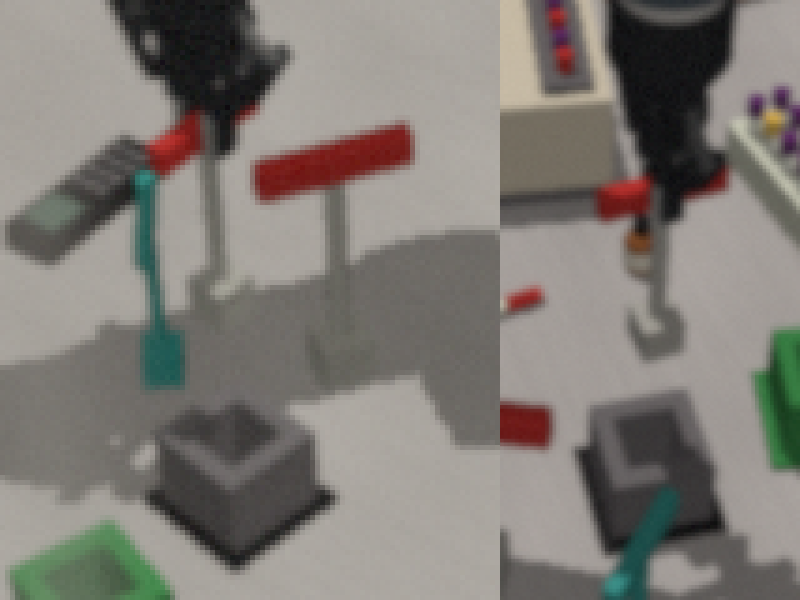

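View pics/w3.png

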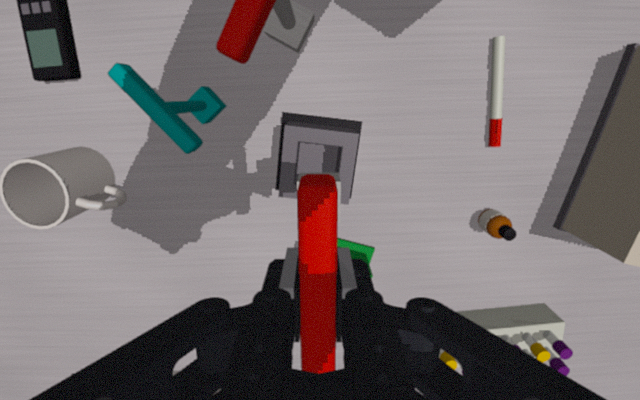

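The key hangs straight in the gripper. The socket is at scene (264,138) and side (351,238), and the empty stand top centre is near scene (267,166) and side (349,267).

```bash
python3 - <<'E'
from h import *
a=grab('scene');b=grab('side');w=grab('wrist')
p,r=tool();print(p.round(1))
print('socket',tri(a,[[264.4,138]],b,[[351.3,238]]))
print('stand',onz(a,[[267.3,166.4]],70),onz(b,[[349.5,267.3]],70))
B=max(blobs(w['frame'],'red',(290,160,350,400)),key=lambda q:q[0][4])
st=B[0];print(st);m=B[2]
for row in range(st[1],st[1]+16,2): print(row,m[row].sum(),np.nonzero(m[row])[0].mean())
z=p[2]-6+11
print('top near edge',onz(w,[[318,st[1]+k] for k in(0,3,6,9)],z)[:,0].round(1),'bottom of face',onz(w,[[318,st[1]]],z-22)[:,0].round(1))
print('mid y',onz(w,[[np.nonzero(m[220])[0].mean(),220]],z).round(1))
E
```

```text
[ 524.3 -228.4  335.3]
socket (array([ 523.48713737, -231.63298609,  194.87254209]), np.float64(1.0596824479900782))
stand [[ 526.91147704 -226.71914547   70.        ]] [[ 521.89957018 -233.17708674   70.        ]]
[ 297  174   40  200 7176]
174 19 317.5263157894737
176 30 317.5
178 33 317.0
180 35 317.0
182 35 317.0
184 36 317.5
186 37 317.0
188 37 317.0
top near edge [475.3 476.3 477.3 478.3] bottom of face [480.]
mid y [[ 491.1 -228.   340.3]]
```

{"method": "jog_arm", "body": {"targets": [[[0.1,2,0],[0,0,0],1],[[0.4,6,0],[0,0,0],1],[[0.9,11,0],[0,0,0],1],[[1.4,17,0],[0,0,0],1],[[1.9,23,0],[0,0,0],1],[[2.4,29,0],[0,0,0],1],[[2.9,35,0],[0,0,0],1],[[3.3,40,0],[0,0,0],1]]}}

```text
t: 6.9
ee_pos: [502.7, 175.2, 336.3]
eef_rot: [0.0, 0.015, 1.0, 0.0]
contact_force: [0.8, -1.1, -2.4]
opening: 0.158
grip_force: 49.0
```

{"method": "jog_arm", "body": {"targets": [[[0.2,3,0],[0,0,-8],1],[[0.3,5,0],[0,0,-17],1],[[0.4,6,0],[0,0,-26],1],[[0.5,6.6,0],[0,0,-35],1],[[0.5,6.6,0],[0,0,-44],1],[[0.5,6.6,0],[0,0,-53.9],1],[[0.5,6.6,0],[0,0,-53.9],1],[[0.5,6.6,0],[0,0,-53.9],1]]}}

```text
t: 7.9
ee_pos: [500.6, 238.7, 336.2]
eef_rot: [-0.0, -0.438, 0.899, 0.0]
contact_force: [0.4, 0.2, -2.6]
opening: 0.152
grip_force: 49.0
```

```bash
python3 - <<'E'
from h import *
a=grab('scene');b=grab('side')
p,r=tool();s=env.observe();print(p.round(1),r.as_matrix().round(3).tolist(),s['t'],s['joints'].round(2),s['contact_force'].round(2),s['wrist_torque'].round(3))
A=cv2.resize(a['frame'][130:250,340:440],(500,600),interpolation=3);B=cv2.resize(b['frame'][60:220,252:332],(300,600),interpolation=3)
cv2.imwrite('pics/m4.png',np.hstack([A,B])[:,:,::-1])
E
```

```text
[500.8 238.5 336.2] [[-0.616, -0.788, -0.0], [-0.788, 0.616, -0.0], [0.0, 0.0, -1.0]] 8.0 [ 0.29  0.26  0.22  1.53  0.   -0.61] [ 0.24  0.12 -3.59] [ 0.     0.031 -0.024]
```

View pics/m4.png

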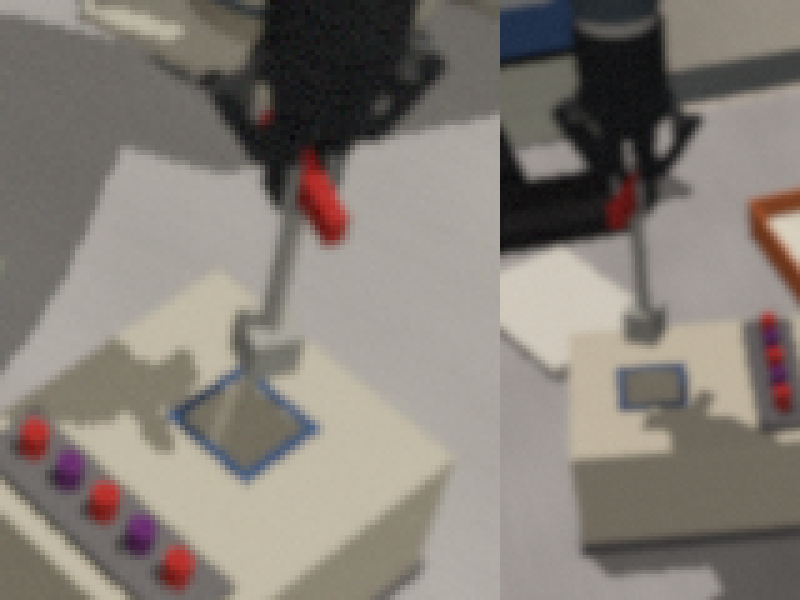

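{"method": "jog_arm", "body": {"targets": [[[0,0,1],[0,0,0],1],[[0,0,2.5],[0,0,0],1],[[0,0,4],[0,0,0],1],[[0,0,5.5],[0,0,0],1],[[0,0,7],[0,0,0],1],[[0,0,8.5],[0,0,0],1],[[0,0,9.8],[0,0,0],1],[[0,0,10.2],[0,0,0],1]]}}

```text
t: 9.0
ee_pos: [500.7, 238.3, 233.3]
eef_rot: [-0.001, -0.439, 0.898, 0.0]
contact_force: [-0.4, -0.2, -2.4]
opening: 0.156
grip_force: 49.0
```

{"method": "jog_arm", "body": {"targets": [[[0,0,0.1],[0,0,0],1],[[0,0,0.3],[0,0,0],1],[[0,0,0.5],[0,0,0],1],[[0,0,0.7],[0,0,0],1],[[0,0,0.9],[0,0,0],1],[[0,0,1.1],[0,0,0],1],[[0,0,1.2],[0,0,0],1],[[0,0,1.2],[0,0,0],1]]}}

```text
t: 10.0
ee_pos: [501.0, 238.4, 222.2]
eef_rot: [-0.0, -0.439, 0.898, -0.0]
contact_force: [0.3, -0.1, -2.2]
opening: 0.152
grip_force: 49.0
```

{"method": "jog_arm", "body": {"targets": [[[0,0,0.1],[0,0,0],1],[[0,0,0.2],[0,0,0],1],[[0,0,0.3],[0,0,0],1],[[0,0,0.4],[0,0,0],1],[[0,0,0.5],[0,0,0],1],[[0,0,0.6],[0,0,0],1],[[0,0,0.7],[0,0,0],1],[[0,0,0.7],[0,0,0],1]]}}

```text
t: 11.0
ee_pos: [501.0, 238.4, 215.2]
eef_rot: [-0.0, -0.439, 0.898, -0.0]
contact_force: [0.1, 0.2, -2.1]
opening: 0.156
grip_force: 49.0
```

{"method": "jog_arm", "body": {"targets": [[[0,0,0.1],[0,0,0],1],[[0,0,0.2],[0,0,0],1],[[0,0,0.3],[0,0,0],1],[[0,0,0.4],[0,0,0],1],[[0,0,0.5],[0,0,0],1],[[0,0,0.6],[0,0,0],1],[[0,0,0.6],[0,0,0],1],[[0,0,0.6],[0,0,0],1]]}}

```text
t: 12.0
ee_pos: [501.0, 238.4, 209.3]
eef_rot: [0.0, -0.439, 0.898, 0.0]
contact_force: [0.1, 0.5, -3.4]
opening: 0.152
grip_force: 49.0
```

{"method": "jog_arm", "body": {"targets": [[[0,0,0.1],[0,0,0],1],[[0,0,0.2],[0,0,0],1],[[0,0,0.3],[0,0,0],1],[[0,0,0.4],[0,0,0],1],[[0,0,0.5],[0,0,0],1],[[0,0,0.6],[0,0,0],1],[[0,0,0.6],[0,0,0],1],[[0,0,0.6],[0,0,0],1]]}}

```text
t: 13.0
ee_pos: [501.0, 238.4, 203.3]
eef_rot: [0.0, -0.439, 0.898, 0.0]
contact_force: [0.2, 0.0, -2.7]
opening: 0.156
grip_force: 49.0
```

```bash
python3 - <<'E'
from h import *
s=env.observe();print(s['contact_force'].round(2),s['wrist_torque'].round(3),s['ee_pos'].round(1))
E
```

```text
[ 0.25  0.04 -2.74] [-0.     0.004  0.058] [501.  238.4 203.3]
```

{"method": "jog_arm", "body": {"targets": [[[0,0,0.1],[0,0,0],1],[[0,0,0.2],[0,0,0],1],[[0,0,0.3],[0,0,0],1],[[0,0,0.4],[0,0,0],1],[[0,0,0.5],[0,0,0],1],[[0,0,0.5],[0,0,0],1],[[0,0,0.5],[0,0,0],1],[[0,0,0.5],[0,0,0],1]]}}

```text
t: 14.0
ee_pos: [501.0, 238.4, 198.3]
eef_rot: [-0.0, -0.439, 0.898, -0.0]
contact_force: [0.4, -0.3, -3.0]
opening: 0.156
grip_force: 49.0
```

```bash
python3 - <<'E'
from h import *
s=env.observe();print(s['contact_force'].round(2),s['wrist_torque'].round(3),s['ee_pos'].round(1))
E
```

```text
[ 0.37 -0.32 -3.01] [-0.062 -0.064  0.059] [501.  238.4 198.3]
```

{"method": "jog_arm", "body": {"targets": [[[0,0,0.1],[0,0,0],1],[[0,0,0.2],[0,0,0],1],[[0,0,0.3],[0,0,0],1],[[0,0,0.4],[0,0,0],1],[[0,0,0.5],[0,0,0],1],[[0,0,0.5],[0,0,0],1],[[0,0,0.5],[0,0,0],1],[[0,0,0.5],[0,0,0],1]]}}

```text
t: 15.0
ee_pos: [501.0, 238.4, 193.3]
eef_rot: [-0.0, -0.439, 0.898, 0.0]
contact_force: [0.4, 0.1, -3.2]
opening: 0.16
grip_force: 49.0
```

```bash
python3 - <<'E'
from h import *
s=env.observe();print(s['contact_force'].round(2),s['wrist_torque'].round(3),s['ee_pos'].round(1))
E
```

```text
[ 0.41  0.05 -3.16] [-0.15  -0.06   0.005] [501.  238.4 193.3]
```

{"method": "jog_arm", "body": {"targets": [[[0,0,0.1],[0,0,0],1],[[0,0,0.2],[0,0,0],1],[[0,0,0.3],[0,0,0],1],[[0,0,0.4],[0,0,0],1],[[0,0,0.4],[0,0,0],1],[[0,0,0.4],[0,0,0],1],[[0,0,0.4],[0,0,0],1],[[0,0,0.4],[0,0,0],1]]}}

```text
t: 16.0
ee_pos: [501.0, 238.4, 189.3]
eef_rot: [-0.0, -0.439, 0.898, -0.0]
contact_force: [0.9, -0.4, -2.8]
opening: 0.155
grip_force: 49.0
```

```bash
python3 - <<'E'
from h import *
s=env.observe();print(s['contact_force'].round(2),s['wrist_torque'].round(3),s['ee_pos'].round(1))
E
```

```text
[ 0.88 -0.43 -2.78] [-0.083 -0.047  0.026] [501.  238.4 189.3]
```

{"method": "jog_arm", "body": {"targets": [[[0,0,0.1],[0,0,0],1],[[0,0,0.2],[0,0,0],1],[[0,0,0.3],[0,0,0],1],[[0,0,0.4],[0,0,0],1],[[0,0,0.4],[0,0,0],1],[[0,0,0.4],[0,0,0],1],[[0,0,0.4],[0,0,0],1],[[0,0,0.4],[0,0,0],1]]}}

```text
t: 17.0
ee_pos: [501.1, 238.4, 185.3]
eef_rot: [0.0, -0.439, 0.898, -0.0]
contact_force: [-0.6, -0.3, 0.6]
opening: 0.155
grip_force: 49.5
```

```bash
python3 - <<'E'
from h import *
s=env.observe();print(s['contact_force'].round(2),s['wrist_torque'].round(3),s['ee_pos'].round(1))
E
```

```text
[-0.59 -0.33  0.59] [-0.012 -0.089  0.058] [501.1 238.4 185.3]
```

Contact is felt at tip z≈29 with +3.4 N. That is below every possible shoulder height, so the socket is over the flats and the nose touches its roof. I back off 2 mm and begin turning clockwise.

{"method": "jog_arm", "body": {"targets": [[[0,0,-0.1],[0,0,0],1],[[0,0,-0.2],[0,0,0],1],[[0,0,-0.2],[0,0,4],1],[[0,0,-0.2],[0,0,8],1],[[0,0,-0.2],[0,0,12],1],[[0,0,-0.2],[0,0,16],1],[[0,0,-0.2],[0,0,20],1],[[0,0,-0.2],[0,0,20],1]]}}

```text
t: 18.0
ee_pos: [501.1, 237.9, 187.2]
eef_rot: [-0.0, -0.277, 0.961, -0.001]
contact_force: [0.8, -3.2, 0.1]
opening: 0.153
grip_force: 49.4
```

```bash
cat > s.py <<'E'
from h import *
s=env.observe();p,r=tool();m=r.as_matrix();print(s['t'],s['contact_force'].round(2),s['wrist_torque'].round(3),p.round(1),'yaw',np.arctan2(m[1,0],m[0,0])%6.2832,'turned',np.degrees(4.0487-np.arctan2(m[1,0],m[0,0])%6.2832), s['tau'][5].round(3))
E
python3 s.py
```

```text
18.0 [ 0.82 -3.19  0.09] [-1.029 -0.269  0.057] [501.1 237.9 187.2] yaw 3.702566135559155 turned 19.83200957901379 0.625
```

{"method": "jog_arm", "body": {"targets": [[[0.05,-0.08,-0.05],[0,0,0],1],[[0.05,-0.08,-0.1],[0,0,0],1],[[0.05,-0.08,-0.1],[0,0,0],1],[[0.05,-0.08,-0.1],[0,0,3],1],[[0.05,-0.08,-0.1],[0,0,6],1],[[0.05,-0.08,-0.1],[0,0,9],1],[[0.05,-0.08,-0.1],[0,0,10],1],[[0.05,-0.08,-0.1],[0,0,10],1]]}}

```text
t: 19.0
ee_pos: [500.9, 237.4, 188.2]
eef_rot: [-0.0, -0.192, 0.981, -0.0]
contact_force: [1.1, -1.4, -1.4]
opening: 0.154
grip_force: 49.2
```

```bash
python3 s.py
```

```text
19.0 [ 1.07 -1.36 -1.43] [-0.773 -0.207  0.035] [500.9 237.4 188.2] yaw 3.528585336911382 turned 29.800375057846566 0.216
```

{"method": "jog_arm", "body": {"targets": [[[-0.01,-0.08,0],[0,0,0],1],[[-0.01,-0.08,0],[0,0,3],1],[[-0.01,-0.08,0],[0,0,6],1],[[-0.01,-0.08,0],[0,0,9],1],[[-0.01,-0.08,0],[0,0,12],1],[[-0.01,-0.08,0],[0,0,15],1],[[-0.01,-0.08,0],[0,0,15],1],[[-0.01,-0.08,0],[0,0,15],1]]}}

```text
t: 20.0
ee_pos: [501.2, 236.9, 188.2]
eef_rot: [-0.0, -0.063, 0.998, 0.0]
contact_force: [0.0, -0.7, -2.6]
opening: 0.158
grip_force: 49.0
```

```bash
python3 s.py
```

```text
20.0 [ 0.   -0.73 -2.61] [-0.161  0.199  0.032] [501.2 236.9 188.2] yaw 3.2674309516121602 turned 44.76341913682532 0.044
```

{"method": "jog_arm", "body": {"targets": [[[0,0,0],[0,0,1],1],[[0,0,0],[0,0,2],1],[[0,0,0],[0,0,3],1],[[0,0,0],[0,0,4],1],[[0,0,0],[0,0,5],1],[[0,0,0],[0,0,6],1],[[0,0,0],[0,0,6],1],[[0,0,0],[0,0,6],1]]}}

```text
t: 21.0
ee_pos: [501.4, 236.8, 188.2]
eef_rot: [-0.0, -0.01, 1.0, -0.0]
contact_force: [-1.4, 0.7, -4.7]
opening: 0.151
grip_force: 48.8
```

```bash
python3 s.py
```

```text
21.0 [-1.37  0.74 -4.66] [0.016 0.372 0.115] [501.4 236.8 188.2] yaw 3.161426354700988 turned 50.837035148821 0.071
```

{"method": "jog_arm", "body": {"targets": [[[0.04,0.02,0],[0,0,0],1],[[0.04,0.02,0],[0,0,0.5],1],[[0.04,0.02,0],[0,0,1],1],[[0.04,0.02,0],[0,0,1.5],1],[[0.04,0.02,0],[0,0,2],1],[[0.04,0.02,0],[0,0,2.5],1],[[0.04,0.02,0],[0,0,2.5],1],[[0.04,0.02,0],[0,0,2.5],1]]}}

```text
t: 22.0
ee_pos: [501.0, 236.9, 188.3]
eef_rot: [-0.0, 0.012, 1.0, -0.0]
contact_force: [-0.9, -0.2, -5.0]
opening: 0.153
grip_force: 48.7
```

```bash
python3 s.py
```

```text
22.0 [-0.86 -0.2  -4.96] [-0.264  0.141  0.08 ] [501.  236.9 188.3] yaw 3.117676914223062 turned 53.34369344426498 0.075
```

{"method": "jog_arm", "body": {"targets": [[[0.02,0,0],[0,0,0.5],1],[[0.02,0,0],[0,0,1],1],[[0.02,0,0],[0,0,1.5],1],[[0.02,0,0],[0,0,2],1],[[0.02,0,0],[0,0,2.5],1],[[0.02,0,0],[0,0,3],1],[[0.02,0,0],[0,0,3],1],[[0.02,0,0],[0,0,3],1]]}}

```text
t: 23.0
ee_pos: [500.8, 237.0, 188.3]
eef_rot: [0.0, 0.038, 0.999, 0.0]
contact_force: [-0.5, -1.0, -6.3]
opening: 0.153
grip_force: 48.7
```

```bash
python3 s.py
```

```text
23.0 [-0.52 -1.   -6.33] [-0.226  0.052  0.083] [500.8 237.  188.3] yaw 3.06533616213195 turned 56.34259763562624 0.073
```

{"method": "jog_arm", "body": {"targets": [[[0,-0.03,0.05],[0,0,0],1],[[0,-0.03,0.05],[0,0,0.5],1],[[0,-0.03,0.05],[0,0,1],1],[[0,-0.03,0.05],[0,0,1.5],1],[[0,-0.03,0.05],[0,0,2],1],[[0,-0.03,0.05],[0,0,2.5],1],[[0,-0.03,0.05],[0,0,2.5],1],[[0,-0.03,0.05],[0,0,2.5],1]]}}

```text
t: 24.0
ee_pos: [500.8, 236.7, 187.8]
eef_rot: [0.0, 0.06, 0.998, 0.0]
contact_force: [0.1, 0.0, -0.9]
opening: 0.152
grip_force: 49.4
```

```bash
python3 s.py
```

```text
24.0 [ 0.05  0.04 -0.85] [0.156 0.082 0.042] [500.8 236.7 187.8] yaw 3.0217608552560864 turned 58.83927881060062 0.075
```

{"method": "jog_arm", "body": {"targets": [[[0,0,0],[0,0,0.4],1],[[0,0,0],[0,0,0.8],1],[[0,0,0],[0,0,1.2],1],[[0,0,0],[0,0,1.6],1],[[0,0,0],[0,0,2],1],[[0,0,0],[0,0,2],1],[[0,0,0],[0,0,2],1],[[0,0,0],[0,0,2],1]]}}

```text
t: 25.0
ee_pos: [500.8, 236.7, 187.8]
eef_rot: [-0.0, 0.077, 0.997, -0.0]
contact_force: [-0.1, 0.9, -0.8]
opening: 0.151
grip_force: 49.5
```

```bash
python3 s.py
```

```text
25.0 [-0.11  0.87 -0.8 ] [ 0.167 -0.026  0.053] [500.8 236.7 187.8] yaw 2.986744052863153 turned 60.845593799759314 0.071
```

{"method": "jog_arm", "body": {"targets": [[[0,0,0],[0,0,0.4],1],[[0,0,0],[0,0,0.8],1],[[0,0,0],[0,0,1.2],1],[[0,0,0],[0,0,1.6],1],[[0,0,0],[0,0,2],1],[[0,0,0],[0,0,2],1],[[0,0,0],[0,0,2],1],[[0,0,0],[0,0,2],1]]}}

```text
t: 26.0
ee_pos: [500.8, 236.6, 187.8]
eef_rot: [-0.0, 0.095, 0.996, -0.0]
contact_force: [0.1, 0.2, -0.3]
opening: 0.156
grip_force: 49.5
```

```bash
python3 s.py
```

```text
26.0 [ 0.09  0.15 -0.27] [0.136 0.045 0.156] [500.8 236.6 187.8] yaw 2.9518531413145634 turned 62.84469577485775 0.154
```

{"method": "jog_arm", "body": {"targets": [[[0,0,0],[0,0,0.2],1],[[0,0,0],[0,0,0.4],1],[[0,0,0],[0,0,0.6],1],[[0,0,0],[0,0,0.6],1],[[0,0,0],[0,0,0.6],1],[[0,0,0],[0,0,0.6],1],[[0,0,0],[0,0,0.6],1],[[0,0,0],[0,0,0.6],1]]}}

```text
t: 27.0
ee_pos: [500.8, 236.7, 187.8]
eef_rot: [-0.0, 0.1, 0.995, -0.0]
contact_force: [-0.5, 1.1, -0.5]
opening: 0.155
grip_force: 49.6
```

```bash
python3 s.py
```

```text
27.0 [-0.48  1.14 -0.55] [0.124 0.034 0.191] [500.8 236.7 187.8] yaw 2.9413971751493277 turned 63.44377850685734 0.223
```

The stop is felt: torque rose from a steady 0.07 N m to 0.22 N m within a degree or so. I turn back 8°, which stays inside the play, to unload it, then withdraw.

{"method": "jog_arm", "body": {"targets": [[[0,0,0],[0,0,-3],1],[[0,0,0],[0,0,-6],1],[[0,0,0],[0,0,-8.5],1],[[0,0,0],[0,0,-8.5],1],[[0,0,-0.2],[0,0,-8.5],1],[[0,0,-0.5],[0,0,-8.5],1],[[0,0,-0.9],[0,0,-8.5],1],[[0,0,-1.3],[0,0,-8.5],1]]}}

```text
t: 28.0
ee_pos: [500.8, 236.6, 201.1]
eef_rot: [0.0, 0.026, 1.0, -0.0]
contact_force: [-0.8, 0.7, -3.3]
opening: 0.157
grip_force: 49.1
```

{"method": "jog_arm", "body": {"targets": [[[0,0,-0.5],[0,0,0],1],[[0,0,-1.5],[0,0,0],1],[[0,0,-3],[0,0,0],1],[[0,0,-5],[0,0,0],1],[[0,0,-7.5],[0,0,0],1],[[0,0,-10],[0,0,0],1],[[0,0,-12.5],[0,0,0],1],[[0,0,-13.5],[0,0,0],1]]}}

```text
t: 29.0
ee_pos: [501.0, 236.7, 337.9]
eef_rot: [0.001, 0.026, 1.0, 0.0]
contact_force: [0.6, -0.3, -3.0]
opening: 0.15
grip_force: 49.1
```

```bash
python3 s.py; python3 -c "
from h import *
p,r=tool();print(r.as_matrix().round(3).tolist(),env.observe()['joints'].round(2))
print(r.inv().apply(np.array([524.7,-229,336])-p)/10)"
```

```text
29.0 [ 0.57 -0.32 -3.04] [ 0.011 -0.04   0.055] [501.  236.7 337.9] yaw 3.0897435580061825 turned 54.944156863127695 0.0
[[-0.999, 0.052, 0.003], [0.052, 0.999, 0.001], [-0.003, 0.001, -1.0]] [ 0.29  0.26  0.22  1.53 -0.    0.34]
[ -4.77994263 -46.38915198   0.16284728]
```

{"method": "jog_arm", "body": {"targets": [[[-0.2,-2,0],[0,0,-0.4],1],[[-0.6,-6,0],[0,0,-0.8],1],[[-1.1,-11,0],[0,0,-1.2],1],[[-1.8,-17,0],[0,0,-1.2],1],[[-2.4,-23,0],[0,0,-1.2],1],[[-3,-29,0],[0,0,-1.2],1],[[-3.6,-35,0],[0,0,-1.2],1],[[-4.1,-40,0],[0,0,-1.2],1]]}}

```text
t: 30.0
ee_pos: [520.6, -167.2, 335.6]
eef_rot: [-0.0, 0.016, 1.0, 0.0]
contact_force: [0.7, 0.6, -2.0]
opening: 0.152
grip_force: 49.2
```

{"method": "jog_arm", "body": {"targets": [[[-0.4,-3,0],[0,0,0],1],[[-0.6,-5,0],[0,0,0],1],[[-0.7,-6.1,0],[0,0,0],1],[[-0.7,-6.4,0],[0,0,0],1],[[-0.7,-6.4,0],[0,0,0],1],[[-0.7,-6.4,0],[0,0,0],1],[[-0.7,-6.4,0],[0,0,0],1],[[-0.7,-6.4,0],[0,0,0],1]]}}

```text
t: 31.0
ee_pos: [526.0, -228.8, 335.9]
eef_rot: [0.0, 0.015, 1.0, -0.0]
contact_force: [0.2, 0.4, -2.4]
opening: 0.154
grip_force: 49.2
```

```bash
python3 s.py; python3 - <<'E'
from h import *
a=grab('scene');b=grab('side')
A=cv2.resize(a['frame'][80:200,220:320],(500,600),interpolation=3);B=cv2.resize(b['frame'][150:310,310:410],(375,600),interpolation=3)[:, :300]
cv2.imwrite('pics/m5.png',np.hstack([A,B])[:,:,::-1])
E
```

```text
31.0 [ 0.21  0.44 -2.4 ] [-0.03  -0.016 -0.024] [ 526.  -228.8  335.9] yaw 3.111059059936477 turned 53.72286856431885 0.002
```

View pics/m5.png

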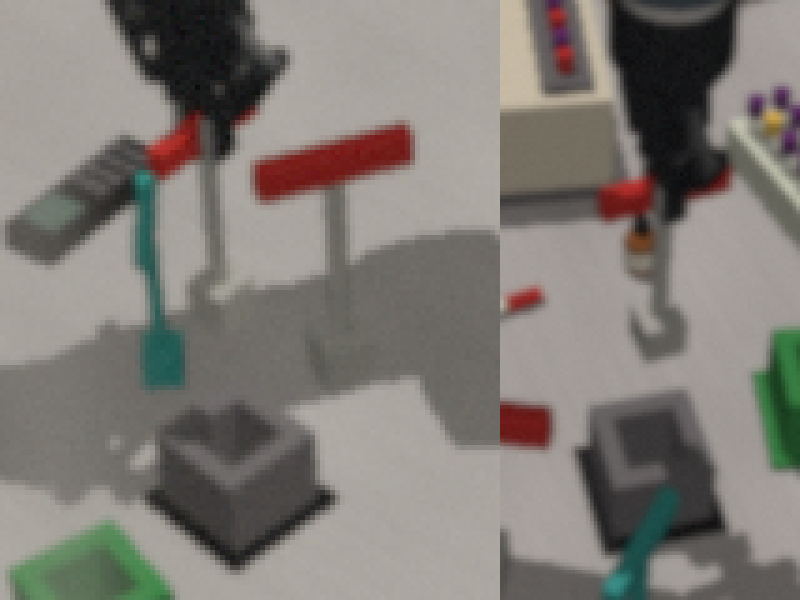

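The key hangs over the empty grey stand (crop (235,435)) in the same pose as when it was lifted. Lowering it now.

{"method": "jog_arm", "body": {"targets": [[[0.1,0,1],[0,0,0],1],[[0.1,0,3],[0,0,0],1],[[0.1,0,5.5],[0,0,0],1],[[0.1,0,8],[0,0,0],1],[[0.1,0,10.5],[0,0,0],1],[[0.1,0,12.5],[0,0,0],1],[[0.1,0,14],[0,0,0],1],[[0.1,0,14.5],[0,0,0],1]]}}

```text
t: 32.1
ee_pos: [524.6, -228.9, 189.8]
eef_rot: [-0.001, 0.016, 1.0, 0.0]
contact_force: [0.9, -0.2, -3.0]
opening: 0.155
grip_force: 49.1
```

{"method": "jog_arm", "body": {"targets": [[[0,0,0.5],[0,0,0],1],[[0,0,1],[0,0,0],1],[[0,0,1.5],[0,0,0],1],[[0,0,1.9],[0,0,0],1],[[0,0,2.1],[0,0,0],1],[[0,0,2.2],[0,0,0],1],[[0,0,2.3],[0,0,0],1],[[0,0,2.3],[0,0,0],1]]}}

```text
t: 33.1
ee_pos: [525.0, -229.1, 167.8]
eef_rot: [0.0, 0.015, 1.0, -0.0]
contact_force: [-0.5, -0.1, -3.4]
opening: 0.151
grip_force: 49.1
```

{"method": "jog_arm", "body": {"targets": [[[0,0,0.03],[0,0,0],1],[[0,0,0.06],[0,0,0],1],[[0,0,0.09],[0,0,0],1],[[0,0,0.12],[0,0,0],1],[[0,0,0.13],[0,0,0],1],[[0,0,0.13],[0,0,0],1],[[0,0,0.13],[0,0,0],1],[[0,0,0.13],[0,0,0],1]]}}

```text
t: 34.1
ee_pos: [525.0, -229.1, 166.5]
eef_rot: [0.0, 0.015, 1.0, 0.0]
contact_force: [-1.0, 0.1, -3.2]
opening: 0.153
grip_force: 49.2
```

{"method": "jog_arm", "body": {"targets": [[[0,0,0.02],[0,0,0],1],[[0,0,0.04],[0,0,0],1],[[0,0,0.05],[0,0,0],1],[[0,0,0.05],[0,0,0],1],[[0,0,0.05],[0,0,0],1],[[0,0,0.05],[0,0,0],1],[[0,0,0.05],[0,0,0],1],[[0,0,0.05],[0,0,0],1]]}}

```text
t: 35.1
ee_pos: [525.2, -229.1, 166.4]
eef_rot: [0.0, 0.015, 1.0, -0.0]
contact_force: [-0.4, 1.1, 5.6]
opening: 0.154
grip_force: 50.4
```

{"method": "jog_arm", "body": {"targets": [[[0,0,0],[0,0,0],0.6],[[0,0,0],[0,0,0],0.5],[[0,0,0],[0,0,0],0.3],[[0,0,0],[0,0,0],0],[[0,0,0],[0,0,0],-0.5],[[0,0,0],[0,0,0],-0.8],[[0,0,0],[0,0,0],-0.8],[[0,0,0],[0,0,0],-0.8]], "newtons": 20}}

```text
t: 36.1
ee_pos: [525.0, -229.1, 166.0]
eef_rot: [0.0, 0.015, 1.0, 0.0]
contact_force: [-0.8, -0.0, -0.6]
opening: 0.897
grip_force: 0.0
```

{"method": "jog_arm", "body": {"targets": [[[0,0,-0.5],[0,0,0],-0.8],[[0,0,-1.5],[0,0,0],-0.8],[[0,0,-3],[0,0,0],-0.8],[[0,0,-5],[0,0,0],-0.8],[[0,0,-7.5],[0,0,0],-0.8],[[0,0,-10],[0,0,0],-0.8],[[0,0,-12],[0,0,0],-0.8],[[0,0,-12],[0,0,0],-0.8]]}}

```text
t: 37.1
ee_pos: [525.5, -229.4, 288.2]
eef_rot: [0.002, 0.015, 1.0, -0.001]
contact_force: [-0.1, -0.6, -0.2]
opening: 0.895
grip_force: 0.0
```

```bash
python3 s.py; python3 - <<'E'
from h import *
a=grab('scene');b=grab('side');w=grab('wrist','w6.png')
A=cv2.resize(a['frame'][80:200,220:320],(500,600),interpolation=3);B=cv2.resize(b['frame'][150:310,310:410],(375,600),interpolation=3)[:, :300]
cv2.imwrite('pics/m6.png',np.hstack([A,B])[:,:,::-1])
B=max(blobs(w['frame'],'red',(290,100,350,300)),key=lambda q:q[0][4]);ys,xs=np.nonzero(B[2]);rc=cv2.minAreaRect(np.c_[xs,ys].astype(np.float32));q=onz(w,cv2.boxPoints(rc),171)
print(rc,q.mean(0).round(1),np.linalg.norm(np.diff(q,axis=0),axis=1).round(1))
E
```

```text
37.1 [-0.12 -0.61 -0.19] [ 0.04  -0.013  0.012] [ 525.5 -229.4  288.2] yaw 3.1107131317222327 turned 53.742688791009556 0.0
((318.5, 201.0), (124.0, 19.0), 90.0) [ 523.2 -228.7  171. ] [12.4 89.3 13.8]
```

View pics/m6.png

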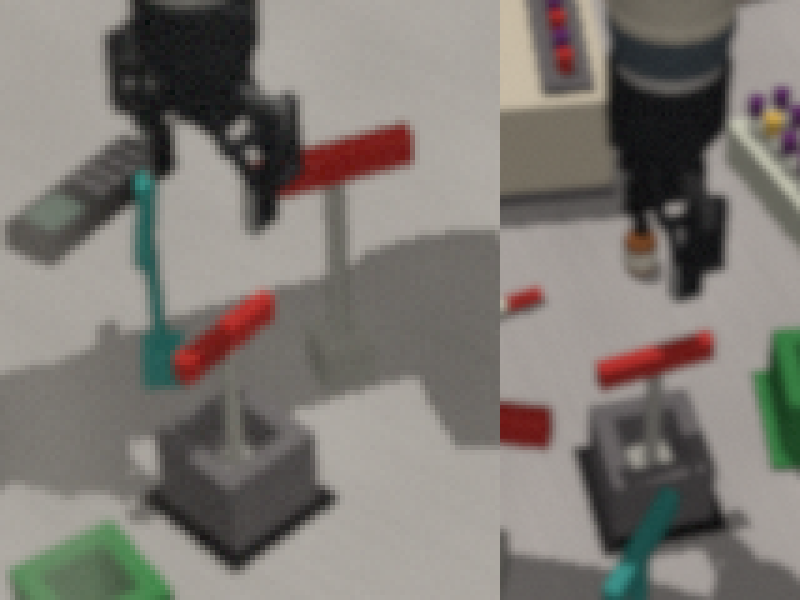

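The key stands upright in its stand and the gripper is clear of it. There is time left, so I check the stem angle numerically with the wrist camera.

{"method": "jog_arm", "body": {"targets": [[[-0.2,3,0],[0,0,0],-0.8],[[-0.5,9,0],[0,0,0],-0.8],[[-0.9,15,0],[0,0,0],-0.8],[[-1.4,21,0],[0,0,0],-0.8],[[-1.9,27,0],[0,0,0],-0.8],[[-2.4,33,0],[0,0,0],-0.8],[[-2.9,39,0],[0,0,0],-0.8],[[-3.3,45,0],[0,0,0],-0.8]]}}

```text
t: 38.25
ee_pos: [571.6, 221.6, 285.0]
eef_rot: [-0.001, 0.015, 1.0, -0.0]
contact_force: [1.1, -0.5, 0.4]
opening: 0.902
grip_force: 0.0
```

{"method": "jog_arm", "body": {"targets": [[[-0.1,1.5,0.5],[0,0,0],-0.8],[[-0.1,1.5,1],[0,0,0],-0.8],[[-0.1,1.5,1.5],[0,0,0],-0.8],[[-0.1,1.5,1.5],[0,0,0],-0.8],[[-0.1,1.5,1.5],[0,0,0],-0.8],[[-0.1,1.5,1.5],[0,0,0],-0.8],[[-0.1,1.5,1.5],[0,0,0],-0.8],[[-0.1,1.5,1.5],[0,0,0],-0.8]]}}

```text
t: 39.25
ee_pos: [573.4, 234.6, 271.0]
eef_rot: [0.0, 0.015, 1.0, 0.0]
contact_force: [-0.7, 0.2, 0.6]
opening: 0.901
grip_force: 0.0
```

```bash
python3 s.py; python3 - <<'E'
from h import *
w=grab('wrist','w7.png');c=proj(w,[[500.6,237.3,42]])[0];print(c)
hsv=cv2.cvtColor(w['frame'],cv2.COLOR_RGB2HSV)
m=(hsv[...,0]>10)&(hsv[...,0]<28)&(hsv[...,1]>150);x,y=c.astype(int);k=np.zeros_like(m);k[max(0,y-22):y+22,x-22:x+22]=1;m&=k
ys,xs=np.nonzero(m);r=cv2.minAreaRect(np.c_[xs,ys].astype(np.float32));q=onz(w,cv2.boxPoints(r),42)[:,:2];d=np.diff(q,axis=0)
print(len(xs),r,q.mean(0),np.linalg.norm(d,axis=1),np.mod(np.arctan2(d[:,1],d[:,0]),np.pi/2))
E
```

```text
39.25 [-0.7   0.22  0.55] [ 0.033 -0.004 -0.043] [573.4 234.6 271. ] yaw 3.110600902977831 turned 53.749119024403825 -0.001
[318.4203349   96.75062991]
445 ((318.0, 97.0), (22.0, 20.0), 90.0) [500.88486688 236.89409615] [18.75513961 20.10896623 19.04796189] [1.54001377 1.54759364 1.54000218]
```

The stem now lies at -0.03 rad. It was at +0.9 at the start, so it has turned about 0.9 rad and is at its stop.

```bash
python3 -c "
from plant import env
print(env.sign_off())"
```

```text
the job is handed in; nothing more can be done
None
```

Job handed in at about 39 s: the stem was turned clockwise to its stop (about 0.9 rad by feel and camera), and the red-handled key is back upright in its grey stand and released.

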